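# Angle a stretcher bar past the post into its bay

## Task

Push the loose wooden stretcher bar into the bay on the table without gripping or lifting it: with the fingertips slide one end of the bar in behind the post while its other end is still out in front, then push the other end round until the whole bar lies against the bay's back rail. Leave the things standing about where they are.

Things in the scene. Friction and masses are not known exactly. Their poses are not given: they have to be found in the camera images.
- stretcher_bar: the loose pale wooden stretcher bar, a plain straight length 220 mm long, 30 mm wide, 20 mm high, 0.12 kg, lying flat on the table; slides easily under a light push. Origin: centre of its underside. y is its long axis (its +y end is the left end at the start, seen from the robot), x its width (+x away from the robot), z up
- end_left (a point): middle of the bar's end face at its +y end, 10 mm above its underside (at the start the left end, seen from the robot)
- end_right (a point): middle of the bar's end face at its -y end, 10 mm above its underside (at the start the right end, the one nearer the post's side of the bay)
- bay: dark wooden bay fixed to the table: back rail 284 mm long, 22 thick, 28 high, an end block at each end (the right one comes 42 mm forward, the left 26), 244 mm clear between them (y = -122 to 122). No floor: the bar slides on the table. Origin: on the table, middle of the rail's inner (robot-side) face; x square into the rail, away from the robot, y along it to the left, z up
- post: dark round wooden post fixed upright in front of the bay's right part, 20 mm in diameter, 48 mm high. Origin: centre of its foot; axes parallel to the bay's. Its axis is 54 mm in front of the rail's inner face (a 44 mm gap between post and rail) and 64 to 84 mm right of the rail's middle (bay y = -84 to -64 mm)
- sanding_block: bystander: cork sanding block, 40 x 70 x 24 mm, loose. Origin: centre of its underside
- putty_rubber: bystander: grey eraser, 26 x 42 x 12 mm, loose. Origin: centre of its underside
- dipper: bystander: small low round open tin, 50 mm across, 21 mm high, loose. Origin: centre of its underside
- dipper_big: bystander: larger round open tin, 60 mm across, 33 mm high, loose. Origin: centre of its underside
- jar_square: bystander: square glass jar with a black lid, 79 x 79 x 114 mm, loose. Origin: centre of its underside
There are look-alikes about, which are no part of the job. Several things have the shape of the post; the one meant has the colours described above.

How it is judged:
By the outcome, as a careful person would: the job done as asked, in the order asked, and still so for the second after the job is handed in, with the robot touching nothing.
It also fails if it takes over 72 s, if anything falls off the work surface, if the arm or the gripper's body presses on something with over 40 N, if the wrist force passes 120 N, or if a joint passes its speed limit or range.

## Robot

A 7-joint arm with a two-finger parallel gripper is mounted at the origin on a cart in front of the work surface, level with it; the furniture and walls round the work are solid. World frame = base frame: x ahead of the robot, y to its left, z up, the work surface at z = 0. Lengths are in mm, angles in rad, forces in N, time in s.
With the tool pointing down it reaches from about 400 to 875 mm from the base axis. Payload 4.4 kg.
Tool frame: the origin (TCP) lies at the very end of the fingers, on their centre line; the grasp point (between the pads) lies 19 mm behind it; z points along the fingers, y is the direction in which the jaws open and shut (so a half turn about z gives the same grasp; the last joint's range is limited). The gripper opens to 85 mm and grips with 20 to 120 N. Pads are 22 mm wide; open, the fingers measure 114 mm over their backs; the gripper's body (76 mm by 85 mm) begins 54 mm behind the grasp point. The pads swing forward as they close: fully open they stand 13 mm farther back than shut.
Start: joints at [1.107, 0.628, 0.038, 1.517, -0.027, 0.996, -0.02], TCP at [251.832, -599.248, 231.313] pointing down, gripper open.
Joint ranges: [-3.06, 3.06], [-0.37, 2.12], [-1.25, 1.32], [0.18, 2.47], [-1.1, 4.24], [0.23, 1.98], [-2.94, 2.94]. Speed limits (rad/s): [2.57, 2.57, 3.14, 3.14, 3.14, 3.14, 3.14].

## Interface

Orientations are given as [roll, pitch, yaw] about the fixed x, y, z axes, in that order (R = Rz(yaw) Ry(pitch) Rx(roll)).
In Python, from cell import ctrl gives the robot as it stands.
- The arm moves only by the shell command python3 -m crank 'ROWS' [OPENING]. ROWS is JSON, a list that holds one entry, the list of rows, each a list of 6 numbers: the shift along the tool's x, y, z in units of 30 mm (1.0 is 30 mm), then the turn, a rotation vector about the tool's x, y, z in units of 6 degrees (1.0 is 6 degrees). In form: [[[tx, ty, tz, rx, ry, rz], ...]]. A call has 1 to 12 rows; each row shifts and turns the pose as measured when the row begins, along the tool's axes as they then stand; what a row does not reach is not made up. A row lasts 1/12 s, in which the tool goes at most 41.7 mm and 7.16 degrees, less where a joint would pass 70% of its speed; a pose out of reach is approached as far as the arm can. A call is refused whole if a number of a shift passes 1 or a number of a turn 1, either way. A call with a gripper value outside its range is refused whole. OPENING is the gripper command: -1 is fully open, 1 is shut, values between are in proportion, set as the call begins (- or left out, the last holds). The fingers move at their own pace and stop on an object; the grip force is fixed at half the most. Time passes only in rows, so rows that do not move let the fingers close. It gives the time, the measured TCP pose, the force and the opening at its end, in the units of the state.
- ctrl.read_state(): the state, without advancing time (a new reading comes with each control period).
- ctrl.get_image(name): name is "side" or "top"; returns a dict with "color" (480x640x3 uint8, red, green, blue), "depth" (480x640 float32, mm along the optical axis (not along the pixel's ray), 0 where there is no reading), "camera_matrix" (3x3 intrinsics, pixels), "k1" (the pictures are not rectified: a ray, as slopes to the right and down, at radius r is drawn at 1 + k1 r^2 times it, then the intrinsics apply), "R" (3x3) and "t" (3): a world point X has camera coordinates R X + t. Camera axes: x right, y down, z forward; pixel columns grow to the right and rows downward; lengths in mm; the calibration is good to about 2 mm. A picture is of the moment at which its call begins.
- ctrl.finish_job(): hands the job in, once; it reports no verdict.
Trained networks look in a picture, given as the dict that the camera call returned (one of the last four; its "shot" number tells which), for a name from the list of things; names that differ only in an ending like _2 or _b are one class to them, and where a whole thing is asked for, a point or a joint stands for the part that bears it (a point fixed in the world has none). Each returns a list of dicts, best first, with "conf" (0 to 1); they miss things now and then, are a little off and sometimes report something else, mostly with a low value. They report only what shows in the picture. A call takes as long as a camera call. They do not tell look-alikes from the thing itself.
- ctrl.search_frame(query, picture): "extent" ([centre column, centre row, width, height] in pixels, round what is visible of it).
The state is a dict: "clock": time; "qpos": joint angles; "qd": joint speeds; "tau": joint torques, N m; "eef_pos": TCP position; "tool_rot": TCP orientation; "force": force on the tool from outside, world axes, zero at the start; "torque": the same for the moment, N m; "width": finger opening in mm.
Only numpy, scipy, OpenCV 4.12 (cv2) and the standard library are available. Lean on these libraries where they do the work, as an engineer would, in place of code of your own. Each camera call takes 0.05 s, during which the arm holds its last target. There are 200 camera calls.

## Working session

There is one attempt and no reset: what is moved stays moved. The work goes in short steps, Python scripts to look and compute and a shell command to move; the robot and the scene stay as the last step left them, time stands still between calls to the robot, and variables do not carry over. Pictures are saved under pics/ and viewed, about 8 in all and at most 12, crops included, and the job is handed in when it is done.

```bash
ls; mkdir -p pics
cat > h.py <<'E'
import numpy as np, cv2
from cell import ctrl
def shot(n,f=None):
    p=ctrl.get_image(n)
    if f: cv2.imwrite('pics/'+f,p['color'][:,:,::-1])
    return p
def ray(p,u,v):
    K=p['camera_matrix'];k=p['k1']
    d=np.array([(u-K[0,2])/K[0,0],(v-K[1,2])/K[1,1]]);s=d.copy()
    for _ in range(20): s=d/(1+k*(s@s))
    return s
def onz(p,u,v,z=0):
    s=ray(p,u,v);R=np.array(p['R']);t=np.array(p['t'])
    c=-R.T@t;d=R.T@np.array([s[0],s[1],1]);return c+d*(z-c[2])/d[2]
def proj(p,X):
    c=np.array(p['R'])@np.array(X,float)+np.array(p['t']);s=c[:2]/c[2];s=s*(1+p['k1']*(s@s));K=p['camera_matrix']
    return np.array([K[0,0]*s[0]+K[0,2],K[1,1]*s[1]+K[1,2]])
E
python3 - <<'E'
from h import *
for n in('top','side'):
    p=shot(n,n+'1.png')
    print(n,np.round(-np.array(p['R']).T@p['t']),p['k1'])
    for q in['stretcher_bar','bay','post','sanding_block','putty_rubber','dipper','dipper_big','jar_square']:
        for r in ctrl.search_frame(q,p)[:5]:
            e=r['extent'];print(q,round(r['conf'],2),np.round(e),np.round(onz(p,e[0],e[1],10)))
s=ctrl.read_state();print(s['eef_pos'],s['tool_rot'],s['width'],s['clock'])
E
```

```text
pics
top [ 236. -365. 1077.] 0.05289317410246507
stretcher_bar 0.59 [308. 233. 116.  62.] [ 445. -345.   10.]
bay 0.59 [308. 155. 148.  87.] [ 597. -344.   10.]
post 0.66 [266. 290.  17.   7.] [ 338. -270.   10.]
post 0.65 [357. 159.   8.  18.] [ 589. -437.   10.]
sanding_block 0.95 [309. 318.  44.  36.] [ 288. -349.   10.]
putty_rubber 0.85 [403. 222.  21.  15.] [ 466. -522.   10.]
dipper 0.79 [189. 219.  27.  26.] [ 469. -124.   10.]
dipper_big 0.72 [423. 185.  37.  32.] [ 538. -562.   10.]
jar_square 0.8 [485. 230.  61.  64.] [ 453. -674.   10.]
side [  315. -1089.   639.] -0.039036915522935534
stretcher_bar 0.94 [313. 246.  75.  65.] [ 451. -359.   10.]
bay 0.71 [384. 236. 116.  86.] [ 601. -359.   10.]
bay 0.48 [338. 302.  19.  15.] [ 463. -518.   10.]
post 0.54 [390. 257.  14.  23.] [ 590. -424.   10.]
post 0.53 [266. 276.  17.  26.] [ 346. -424.   10.]
post 0.5 [254. 223.   9.  27.] [ 342. -255.   10.]
post 0.25 [314. 247.  72.  65.] [ 452. -361.   10.]
sanding_block 0.62 [239. 257.  28.  30.] [ 302. -358.   10.]
sanding_block 0.35 [350. 352.  68.  90.] [ 456. -629.   10.]
putty_rubber 0.43 [340. 303.  21.  11.] [ 467. -521.   10.]
dipper 0.79 [303. 182.  21.  16.] [ 473. -121.   10.]
dipper_big 0.92 [388. 310.  34.  40.] [ 545. -555.   10.]
jar_square 0.71 [350. 352.  67.  92.] [ 457. -629.   10.]
[ 251.81970673 -599.23296353  231.3199722 ] [-3.14156800e+00 -4.75710217e-05  3.97743580e-01] 85.24335599193404 0.9
```

View pics/top1.png

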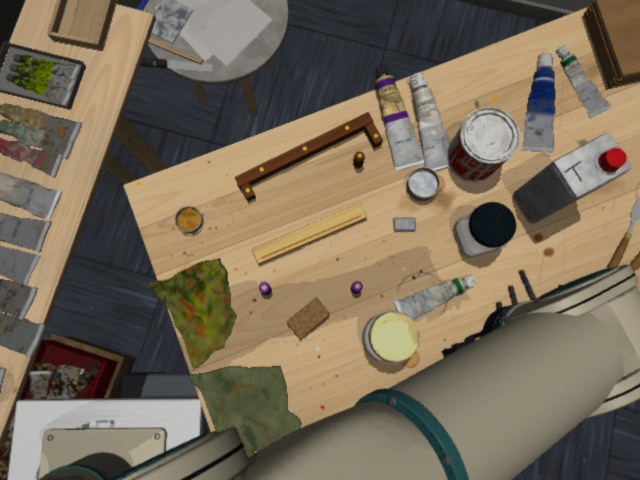

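View pics/side1.png

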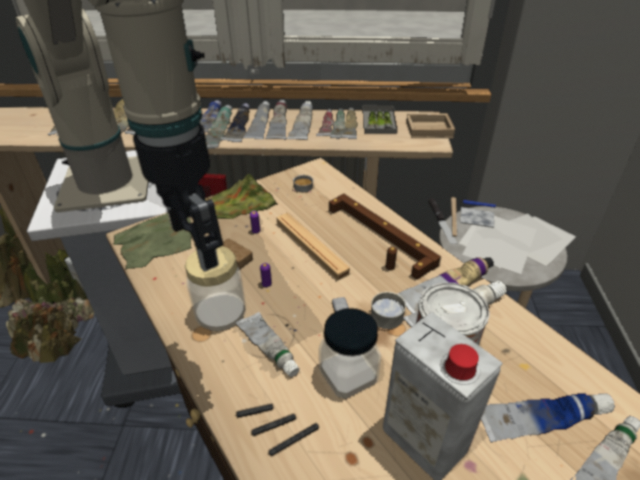

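The top picture shows the bay as an angled brown rail from (240,188) to (378,130). Candidates for the post:
- **Dark brown post**, top (359,159), side (390,257). This one matches the description, since it stands in front of the bay's right part.
- **Purple pegs**, top (264,289) and (357,288), which are look-alikes.

The pale bar lies at (310,234), and no other bar looks like it. Next I check the choice in one close crop.

Run:
```python
from h import *
p=shot('top')
c=p['color'][110:280,220:420,::-1]
cv2.imwrite('pics/crop1.png',cv2.resize(c,None,fx=4,fy=3.5,interpolation=cv2.INTER_CUBIC) if 0 else cv2.resize(c,(800,600*680//600 if 0 else 680))[:600])
# dark wood mask & bar mask
im=p['color'].astype(int)
hsv=cv2.cvtColor(p['color'],cv2.COLOR_RGB2HSV)
for q in [(310,234),(300,240),(300,160),(359,156),(330,260),(300,210)]: print(q,hsv[q[1],q[0]],p['color'][q[1],q[0]],p['depth'][q[1],q[0]])
```

```text
(310, 234) [ 21 120 196] [196 169 104] 1081.095
(300, 240) [ 17 139 182] [182 140  83] 1076.0881
(300, 160) [ 11 167  29] [29 17 10] 1116.6735
(359, 156) [ 23 193 184] [184 152  45] 1075.59
(330, 260) [ 18  97 184] [184 156 114] 1086.6183
(300, 210) [ 18 100 173] [173 145 105] 1105.7538
```

View pics/crop1.png

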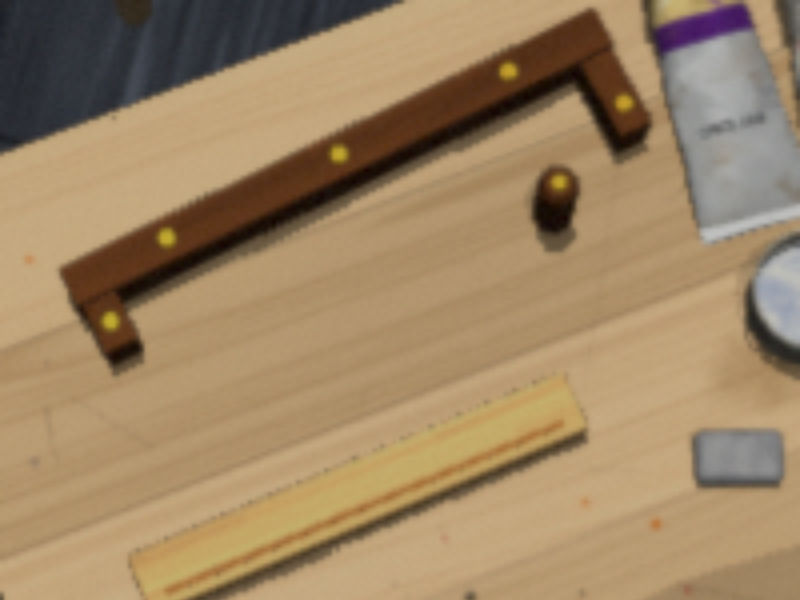

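The crop shows the dark brown post with its brass pin at crop (557,185), standing in front of the bay's right part, so the choice holds. Now I fit the poses.

```bash
cat >> h.py <<'E'
from scipy.optimize import least_squares
def T(pose,x,y,z):
    a=pose[2];return np.array([pose[0]+x*np.cos(a)-y*np.sin(a),pose[1]+x*np.sin(a)+y*np.cos(a),z])
def inv(pose,w):
    a=pose[2];d=np.array(w[:2])-pose[:2];return np.array([d[0]*np.cos(a)+d[1]*np.sin(a),-d[0]*np.sin(a)+d[1]*np.cos(a)])
def fit(p,obj,pix,g):
    f=lambda q:np.concatenate([proj(p,T(q,*o))-u for o,u in zip(obj,pix)])
    r=least_squares(f,g,x_scale=[1,1,.01]);return r.x,np.round(r.fun.reshape(-1,2),1)
def barmask(p,center,rad=85):
    h=cv2.cvtColor(p['color'],cv2.COLOR_RGB2HSV)
    m=((h[...,1]>118)&(h[...,0]>=16)&(h[...,0]<=27)&(h[...,2]>150)).astype(np.uint8)
    k=np.zeros_like(m);cv2.circle(k,tuple(int(c) for c in center),rad,1,-1);m&=k
    m=cv2.morphologyEx(m,cv2.MORPH_CLOSE,np.ones((5,5)));m=cv2.morphologyEx(m,cv2.MORPH_OPEN,np.ones((3,3)))
    n,l,s,_=cv2.connectedComponentsWithStats(m);i=1+np.argmax(s[1:,4]);return (l==i).astype(np.uint8)
def bar(p,center,rad=85):
    m=barmask(p,center,rad)
    v,u=np.nonzero(m);w=np.array([onz(p,a,b,20)[:2] for a,b in zip(u,v)])
    (c,s,a)=cv2.minAreaRect(w.astype(np.float32));b=cv2.boxPoints((c,s,a))
    e=b[1]-b[0] if np.linalg.norm(b[1]-b[0])>np.linalg.norm(b[2]-b[1]) else b[2]-b[1]
    if e[1]<0:e=-e
    return np.array([c[0],c[1],np.arctan2(-e[0],e[1])]),sorted(s),m
E
python3 - <<'E'
from h import *
p=shot('top');o=np.array([220,110])
px=[np.array(c)/4+o for c in[(62,270),(595,10),(650,122),(622,137),(112,352),(140,340)]]
ob=[(22,142,28),(22,-142,28),(-42,-142,28),(-42,-122,28),(-26,142,28),(-26,122,28)]
B,r=fit(p,ob,px,[600,-345,-.4]);print('bay',B,r.tolist())
pt=onz(p,220+559/4,110+183/4,48);print('post top',pt,inv(B,pt))
b,s,m=bar(p,(310,234));print('bar',b,s,inv(B,b),b[2]-B[2])
im=p['color'][:,:,::-1].copy()
def dr(pose,l):
  for o_ in l:
    q=proj(p,T(pose,*o_));cv2.circle(im,tuple(int(round(c*8)) for c in q),6,(0,255,0),-1,shift=3)
big=cv2.resize(im[110:280,220:420],(800,680))
for pose,l in((B,ob),(B,[(0,-122,28),(0,122,28)]),(b,[(x,y,20) for x in(-15,15) for y in(-110,110)])):
  for o_ in l:
    q=(proj(p,T(pose,*o_))-[220,110])*4+2;cv2.circle(big,tuple(int(c) for c in q),4,(0,255,0),1)
cs,_=cv2.findContours(cv2.resize(m[110:280,220:420],(800,680)),0,1);cv2.drawContours(big,cs,-1,(255,0,0),1)
cv2.imwrite('pics/ov.png',cv2.resize(big,(700,595)))
E
```

```text
bay [ 5.92188652e+02 -3.43926043e+02  4.82727495e-01] [[-1.1, -0.2], [0.2, -1.1], [2.5, -0.6], [0.2, 0.3], [-2.3, 1.6], [0.5, -0.2]]
post top [ 582.65068078 -439.83840996   48.        ] [-52.97029484 -80.5251696 ]
bar [ 4.43722778e+02 -3.47751190e+02  4.16011840e-01] [28.39023780822754, 217.99700927734375] [-133.27661491   65.52931709] -0.06671565447840289
```

View pics/ov.png

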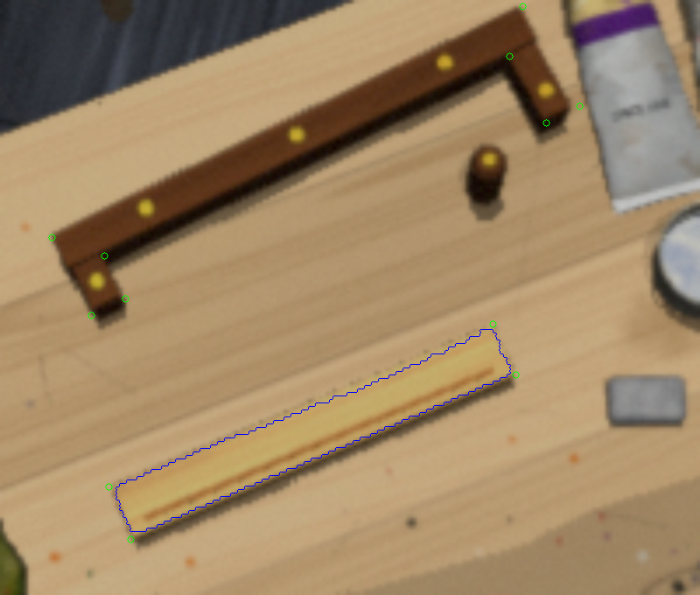

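Run:
```python
from h import *
p=shot('top')
h=cv2.cvtColor(p['color'],cv2.COLOR_RGB2HSV)
a=onz(p,220+62/4,110+270/4,28);b=onz(p,220+595/4,110+10/4,28);print(a,b,np.linalg.norm(a-b))
# brass dots
m=((h[...,0]>=20)&(h[...,0]<=32)&(h[...,1]>150)&(h[...,2]>130)).astype(np.uint8)
n,l,s,c=cv2.connectedComponentsWithStats(m)
for i in range(1,n):
    if 225<c[i][0]<400 and 110<c[i][1]<215: print('dot',c[i],s[i,4],onz(p,*c[i],28).round(1),'z48',onz(p,*c[i],48).round(1))
D=p['depth'];K=p['camera_matrix'];R=np.array(p['R']);t=np.array(p['t'])
for (u,v) in[(300,155),(310,234),(300,210),(330,205),(359,157),(312,150),(264,174)]:
    d=D[v-1:v+2,u-1:u+2].mean();q=ray(p,u,v);print((u,v),(R.T@(np.array([q[0]*d,q[1]*d,d])-t)).round(1))
br=((h[...,0]<=14)&(h[...,1]>140)&(h[...,2]<125)&(h[...,2]>50)).astype(np.uint8);br[:, :225]=0;br[:,400:]=0;br[:110]=0;br[215:]=0
br=cv2.morphologyEx(br,cv2.MORPH_CLOSE,np.ones((3,3)))
n,l,s,c=cv2.connectedComponentsWithStats(br);print(s[:,4],c.round())
i=1+np.argmax(s[1:,4]);v,u=np.nonzero(l==i);w=np.array([onz(p,x,y,28)[:2] for x,y in zip(u,v)]);print(cv2.minAreaRect(w.astype(np.float32)))
np.save('w.npy',w)
```

```text
[ 545.41474065 -210.06452187   28.        ] [ 675.33972576 -459.00176214   28.        ] 280.80286919208766
dot [346.5        127.28571429] 14 [ 645.5 -416.6   28. ] z48 [ 637.7 -415.6   48. ]
dot [375.5        135.28571429] 14 [ 629.9 -471.3   28. ] z48 [ 622.4 -469.3   48. ]
dot [304.5 148. ] 12 [ 603.9 -337.6   28. ] z48 [ 596.9 -338.1   48. ]
dot [359.5 155. ] 12 [ 590.9 -440.8   28. ] z48 [ 584.1 -439.4   48. ]
dot [261.27777778 168.88888889] 18 [ 562.4 -257.4   28. ] z48 [ 556.2 -259.5   48. ]
dot [247.25  189.625] 16 [ 522.3 -232.5   28. ] z48 [ 516.9 -235.    48. ]
(300, 155) [ 590.4 -329.2   26.9]
(310, 234) [ 441.1 -349.1   19.3]
(300, 210) [ 4.910e+02 -3.296e+02 -4.000e-01]
(330, 205) [ 5.011e+02 -3.863e+02 -5.000e-01]
(359, 157) [ 580.9 -438.6   45.9]
(312, 150) [ 600.7 -351.6   26.1]
(264, 174) [ 553.6 -262.4   24.8]
[305449   1712     39] [[320. 240.]
 [307. 150.]
 [359. 157.]]
((588.8544311523438, -343.57330322265625), (62.177669525146484, 280.51495361328125), 24.909454345703125)
```

```bash
cat >> h.py <<'E'
B=np.array([594.,-342.5,.481])
def st():
    s=ctrl.read_state();print('t',round(s['clock'],2),'bay xy',inv(B,s['eef_pos']).round(1),'z',round(s['eef_pos'][2],1),'yaw-rel',round(s['tool_rot'][2]-B[2],3),'F',np.round(s['force'],1),'w',round(s['width']))
def look(f=None,guess=None,cam='top'):
    p=shot(cam,f)
    g=guess if guess is not None else ctrl.search_frame('stretcher_bar',p)[0]['extent'][:2]
    b,s,m=bar(p,g);print('bar bay',inv(B,b).round(1),'phi',round(b[2]-B[2],3),'size',np.round(s,1),
     'R',inv(B,T(b,0,-110,0)[:2]).round(1),'L',inv(B,T(b,0,110,0)[:2]).round(1));return p,b
E
echo 'from h import *;st()'>st.py
python3 -m crank '[[[0,0,0,0,0,-0.8],[1,-0.18,0,0,0,0],[1,-0.18,0,0,0,0],[1,-0.18,0,0,0,0],[1,-0.18,0,0,0,0],[1,-0.18,0.3,0,0,0],[1,-0.18,0.5,0,0,0],[0.9,-0.18,0.5,0,0,0]]]' 1; python3 st.py
```

```text
clock: 1.72
eef_pos: [415.6, -476.0, 194.0]
tool_rot: [3.131, 0.006, 0.467]
force: [-0.1, -0.2, -0.1]
width: 0.1
t 1.72 bay xy [-219.9  -35.9] z 194.0 yaw-rel -0.014 F [-0.1 -0.2 -0.1] w 0
```

```bash
python3 -m crank '[[[0.55,-0.18,0.6,-0.1,0,-0.13],[0.5,-0.18,1,0,0,0],[0,0,1,0,0,0],[0,0,1,0,0,0],[0,0,1,0,0,0],[0,0,0.8,0,0,0],[0,0,0,0,0,0]]]' >/dev/null; python3 st.py; python3 -c "
from h import *
look('a.png')"
```

```text
t 2.3 bay xy [-171.4  -26. ] z 25.2 yaw-rel 0.017 F [-0.6  0.8  0.2] w 0Traceback (most recent call last):
  File "<string>", line 3, in <module>
    look('a.png')
    ~~~~^^^^^^^^^
  File "h.py", line 44, in look
    g=guess if guess is not None else ctrl.search_frame('stretcher_bar',p)[0]['extent'][:2]
                                      ~~~~~~~~~~~~~~~~~~~~~~~~~~~~~~~~~~~~^^^
IndexError: list index out of range
```

```bash
python3 -m crank '[[[-0.4,0,0,0,0,0],[-0.1,0,0.4,0,0,0.1],[0,0,0.15,0,0,0],[0,0,0,0,0,0]]]' >/dev/null; python3 st.py; python3 -c "
from h import *
a=shot('top');b=shot('side');cv2.imwrite('pics/b.png',cv2.resize(np.vstack([a['color'],b['color']])[:,100:540,::-1],(440,960))[:, :]);
cv2.imwrite('pics/b.png',np.hstack([a['color'][80:400,160:480],b['color'][120:440,200:520]])[:,:,::-1])"
```

```text
t 2.73 bay xy [-187.3  -35. ] z 18.5 yaw-rel 0.003 F [-0.6 -0.1 -0.2] w 0
```

View pics/b.png

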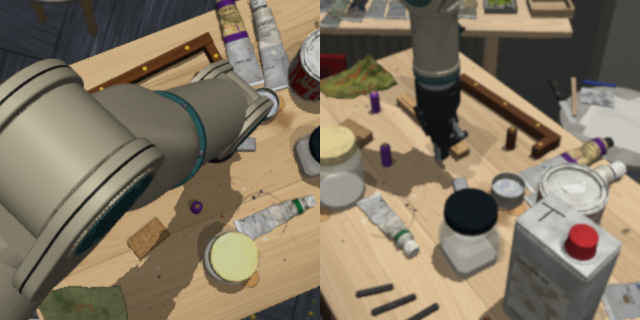

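```bash
python3 -m crank '[[[0,-0.3,0.4,0,0,0],[0,0,0,0,0,0],[0.3,0,0,0,0,0],[0.3,0,0,0,0,0],[0.3,0,0,0,0,0],[0.3,0,0,0,0,0],[0.3,0,0,0,0,0],[0.3,0,0,0,0,0],[0.3,0,0,0,0,0],[0,0,0,0,0,0]]]' >/dev/null; python3 st.py
python3 - <<'E'
from h import *
p=shot('side')
r=ctrl.search_frame('stretcher_bar',p);print([(round(x['conf'],2),np.round(x['extent'])) for x in r[:3]])
cv2.imwrite('pics/c.png',cv2.resize(p['color'][150:330,240:480,::-1],(720,540)))
E
```

```text
t 3.67 bay xy [-112.2  -29.6] z 11.4 yaw-rel 0.007 F [0.7 0.7 0. ] w 0
[(0.64, array([322., 240.,  99.,  47.]))]
```

View pics/c.png

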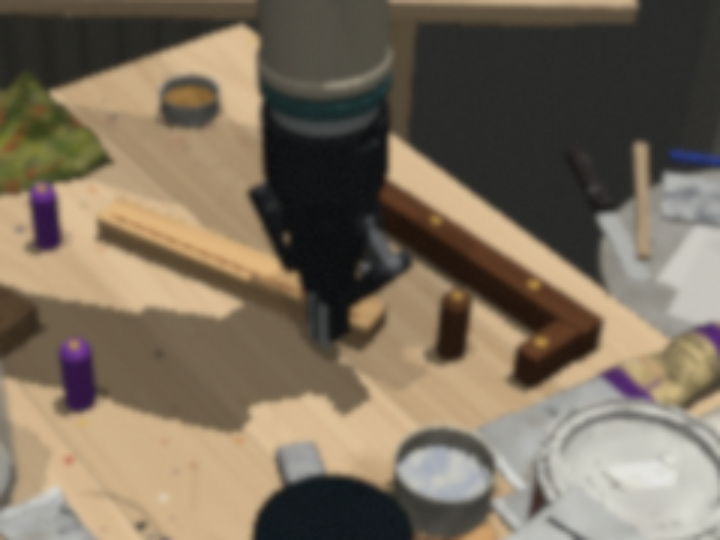

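```bash
cat >> h.py <<'E'
def dbar(cam='side',guess=None,zr=(13,25)):
    p=shot(cam);K=p['camera_matrix'];R=np.array(p['R']);t=np.array(p['t'])
    v,u=np.mgrid[:480,:640];pts=np.stack([(u-K[0,2])/K[0,0],(v-K[1,2])/K[1,1]],-1);s=pts.copy()
    for _ in range(10): s=pts/(1+p['k1']*(s**2).sum(-1,keepdims=True))
    D=p['depth'];c=np.stack([s[...,0]*D,s[...,1]*D,D],-1);W=(c-t)@R
    d=W[...,:2]-B[:2];ca,sa=np.cos(B[2]),np.sin(B[2]);bx=d[...,0]*ca+d[...,1]*sa;by=-d[...,0]*sa+d[...,1]*ca
    hs=cv2.cvtColor(p['color'],cv2.COLOR_RGB2HSV)
    m=(D>0)&(W[...,2]>zr[0])&(W[...,2]<zr[1])&(bx>-230)&(bx<5)&(by>-135)&(by<250)&(hs[...,0]>12)&(hs[...,1]>70)
    m=cv2.morphologyEx(m.astype(np.uint8),cv2.MORPH_OPEN,np.ones((2,2)))
    n,l,s_,_=cv2.connectedComponentsWithStats(m)
    keep=[i for i in range(1,n) if s_[i,4]>60]
    q=np.isin(l,keep);P=np.stack([bx[q],by[q]],-1)
    (c_,sz,a)=cv2.minAreaRect(P.astype(np.float32));b=cv2.boxPoints((c_,sz,a))
    e=b[1]-b[0] if np.linalg.norm(b[1]-b[0])>np.linalg.norm(b[2]-b[1]) else b[2]-b[1]
    if e[1]<0:e=-e
    e/=np.linalg.norm(e);c_=np.array(c_)
    print(cam,'n',[s_[i,4] for i in keep],'ctr',c_.round(1),'phi',round(np.arctan2(-e[0],e[1]),3),'size',np.round(sorted(sz),1),'R',(c_-110*e).round(1),'L',(c_+110*e).round(1))
    return p,q
E
python3 -m crank '[[[-0.6,0,0,0,0,0],[-0.8,0,-0.5,0,0,0],[-0.9,0,-1,0,0,0],[-0.5,-1,-1,0,0,0],[0,-1,-1,0,0,0],[0,-1,-0.5,0,0,0],[0,-1,0,0,0,0],[0,-1,0,0,0,0],[0,-1,0,0,0,0],[0,-1,0,0,0,0],[0,0,0,0,0,0]]]' >/dev/null; python3 st.py
python3 - <<'E'
from h import *
p,q=dbar('side')
im=p['color'][:,:,::-1].copy();im[q]=(0,255,0)
p2,q2=dbar('top');im2=p2['color'][:,:,::-1].copy();im2[q2]=(0,255,0)
cv2.imwrite('pics/d.png',np.hstack([im[120:440,200:520],im2[80:400,160:480]]))
E
```

```text
t 4.68 bay xy [-215.2  189.8] z 121.3 yaw-rel -0.013 F [-0.9  1.4 -0.6] w 0
side n [np.int32(1213)] ctr [-291.3 -230.3] phi -0.563 size [186.1 832.9] R [-350.1 -323.3] L [-232.6 -137.3]
top n [np.int32(1854)] ctr [-161.7  101.6] phi 0.884 size [142.  312.9] R [-76.6  31.9] L [-246.7  171.4]
```

View pics/d.png

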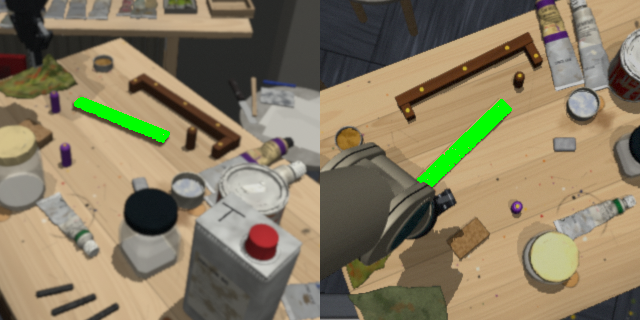

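```bash
sed -i 's/    m=cv2.morphologyEx(m.astype(np.uint8),cv2.MORPH_OPEN,np.ones((2,2)))/    m=cv2.morphologyEx(m.astype(np.uint8),cv2.MORPH_OPEN,np.ones((3,3)))/' h.py; python3 -c "
from h import *
dbar('side');dbar('top')"
```

```text
side n [np.int32(1209)] ctr [-112.9   62. ] phi 0.3 size [ 33.6 220.7] R [-80.4 -43.1] L [-145.4  167.1]
top n [np.int32(1807)] ctr [-113.1   62.6] phi 0.3 size [ 31.4 214.6] R [-80.6 -42.5] L [-145.6  167.7]
```

```bash
python3 -m crank '[[[0.4,1,0,0,0,0],[0.4,1,0,0,0,0],[0.4,1,0,0,0,0],[0.4,1,0,0,0,0],[0.5,0.8,0,0,0,0],[0,0,0,0,0,-1],[0,0,0,0,0,-1],[0,0,0,0,0,-1],[0,0,0.6,0,0,0],[0,0,0.6,0,0,0],[0,0,0,0,0,0]]]' >/dev/null; python3 st.py
```

```text
t 5.8 bay xy [-153.6    8.2] z 94.7 yaw-rel 0.299 F [-0.6 -0.1 -0.2] w 0
```

```bash
python3 -m crank '[[[0.3,-0.9,0,0,0,0],[0,0,0,0,0,0],[0,0,0.8,0,0,0],[0,0,0.8,0,0,0],[0,0,0.8,0,0,0],[0,0,0.3,0,0,0],[0,0,0,0,0,0]]]' >/dev/null; python3 st.py
```

```text
t 6.38 bay xy [-153.5   22.4] z 12.0 yaw-rel 0.291 F [ 0.3  0.1 -0.7] w 0
```

```bash
python3 -m crank '[[[0,-0.55,0.1,0,0,0],[0,0,0,0,0,0],[0.3,0,0,0,0,0],[0.3,0,0,0,0,0],[0.3,0,0,0,0,0],[0.3,0,0,0,0,0],[0.3,0,0,0,0,0],[0,0,0,0,0,0]]]' >/dev/null; python3 st.py;python3 -c "
from h import *
dbar('side')"
```

```text
t 7.05 bay xy [-107.7   45. ] z 13.1 yaw-rel 0.289 F [0.7 0.4 0.9] w 0
side n [np.int32(411), np.int32(515)] ctr [-89.5  66.8] phi 0.373 size [ 34.6 218.8] R [-49.4 -35.6] L [-129.5  169.3]
```

```bash
python3 -m crank '[[[-0.5,0,0.1,0,0,0],[0,-0.6,0,0,0,-0.8],[0,-0.6,0,0,0,0],[0,0,0,0,0,0],[0.3,0,0,0,0,0],[0.3,0,0,0,0,0],[0.2,0,0,0,0,0],[0,0,0,0,0,0]]]' >/dev/null; python3 st.py;python3 -c "
from h import *
dbar('side')"
```

```text
t 7.77 bay xy [-106.9   76.7] z 7.2 yaw-rel 0.379 F [-1.   0.1 -0.4] w 0
side n [np.int32(206), np.int32(668)] ctr [-79.5  69.7] phi 0.375 size [ 36.8 220.9] R [-39.2 -32.6] L [-119.8  172.1]
```

```bash
python3 -m crank '[[[-0.6,0,0,0,0,0],[0,0,-1,0,0,0],[0,0,-1,0,0,0],[0,-0.9,-0.5,0,0,0],[0.3,-0.9,0,0,0,0],[0.5,-0.9,0,0,0,0],[0.5,-0.9,0,0,0,0],[0,-0.7,0,0,0,0],[0,0,0,0,0,0]]]' >/dev/null; python3 st.py;python3 -c "
from h import *
dbar('side')"
```

```text
t 8.57 bay xy [-134.6  185.2] z 73.0 yaw-rel 0.381 F [-0.2  0.3 -0.5] w 0
side n [np.int32(1135)] ctr [-77.1  70.3] phi 0.359 size [ 33.7 220.3] R [-38.5 -32.7] L [-115.7  173.3]
```

```bash
python3 -m crank '[[[0.5,-0.5,0,0,0,0.2],[0,0,0,0,0,0],[0,0,0.8,0,0,0],[0,0,0.8,0,0,0],[0,0,0.5,0,0,0],[0,0,0,0,0,0]]]' >/dev/null; python3 st.py;python3 -c "
from h import *
dbar('side')"
```

```text
t 9.12 bay xy [-123.7  184.9] z 25.7 yaw-rel 0.357 F [-0.1 -0.   0.2] w 0
side n [np.int32(1136)] ctr [-77.5  70.4] phi 0.358 size [ 34.7 219.9] R [-39.  -32.7] L [-116.   173.4]
```

```bash
python3 -m crank '[[[0.15,-0.6,0,0,0,0],[0,-0.1,0,0,0,0],[0,0,0.4,0,0,0],[0,0,0.3,0,0,0],[0,0,0,0,0,0]]]' >/dev/null; python3 st.py
```

```text
t 9.58 bay xy [-126.3  196.9] z 6.0 yaw-rel 0.354 F [ 0.5 -0.1 -0.3] w 0
```

```bash
python3 -m crank '[[[0.05,0.25,0,0,0,0],[0,0.25,0,0,0,0],[0,0.25,0,0,0,0],[0,0.25,0,0,0,0],[0,0.25,0,0,0,0],[0,0.25,0,0,0,0],[0,0.25,0,0,0,0],[0,0,0,0,0,0]]]' >/dev/null; python3 st.py;python3 -c "
from h import *
dbar('side')"
```

```text
t 10.25 bay xy [-106.4  143. ] z 19.2 yaw-rel 0.356 F [ 0.5  0.1 -0.2] w 0
side n [np.int32(1082)] ctr [-65.7  37.5] phi 0.356 size [ 33.5 211.8] R [-27.4 -65.6] L [-104.1  140.6]
```

```bash
python3 -m crank '[[[0,0,0.4,0,0,0],[0,0.2,0.05,0,0,0],[0,0.2,0.05,0,0,0],[0,0.2,0.05,0,0,0],[0,0.15,0.05,0,0,0],[0,0,0,0,0,0]]]' >/dev/null; python3 st.py;python3 - <<'E'
from h import *
p,q=dbar('side');p2=shot('top')
cv2.imwrite('pics/e.png',np.hstack([cv2.resize(p['color'][180:310,270:460],(400,274))[:,:,::-1],cv2.resize(p2['color'][90:250,200:400],(400,320))[:274,:,::-1]]))
E
```

```text
t 10.8 bay xy [-100.7  127.8] z 13.3 yaw-rel 0.363 F [ 0.5  1.  -0. ] w 0
side n [np.int32(1110)] ctr [-57.6  17.7] phi 0.369 size [ 34.  220.4] R [-17.9 -85. ] L [-97.2 120.3]
```

View pics/e.png

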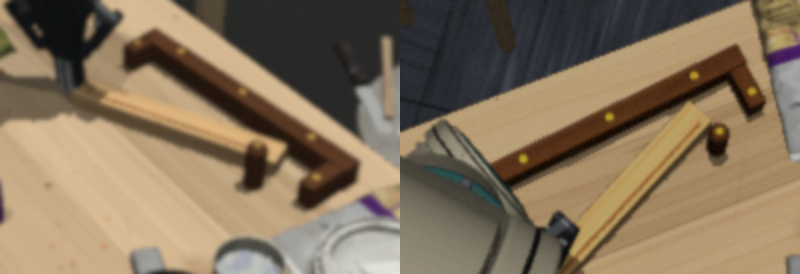

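```bash
python3 -m crank '[[[0,0.1,0.2,0,0,0],[0,0.2,0.05,0,0,0],[0,0.2,0.05,0,0,0],[0,0.2,0.05,0,0,0],[0,0,0.05,0,0,0]]]' >/dev/null; python3 st.py;python3 - <<'E'
from h import *
dbar('side');dbar('top')
E
```

```text
t 11.32 bay xy [-97.7 120.6] z 12.4 yaw-rel 0.37 F [-1.6 -0.8 20.6] w 0
side n [np.int32(1150)] ctr [-52.    9.6] phi 0.378 size [ 40.1 221. ] R [-11.5 -92.6] L [-92.6 111.8]
top n [np.int32(1417)] ctr [-48.1  -4. ] phi 0.367 size [ 31.1 180.2] R [  -8.7 -106.7] L [-87.6  98.7]
```

```bash
python3 -m crank '[[[0,-0.4,0,0,0,0],[0,0,0,0,0,0]]]'; python3 st.py
```

```text
clock: 11.58
eef_pos: [443.5, -273.3, 12.1]
tool_rot: [3.031, 0.045, 0.851]
force: [-0.8, 0.5, 1.3]
width: 0.1
t 11.58 bay xy [-101.4  131. ] z 12.1 yaw-rel 0.37 F [-0.8  0.5  1.3] w 0
```

```bash
python3 -m crank '[[[0,-0.1,0,1,0.4,0],[0,0,0,0,0,0]]]'; python3 st.py
```

```text
clock: 11.75
eef_pos: [442.4, -274.7, 10.6]
tool_rot: [3.095, 0.027, 0.854]
force: [-0.0, -1.5, 0.3]
width: 0.1
t 11.75 bay xy [-103.1  130.2] z 10.6 yaw-rel 0.373 F [-0.  -1.5  0.3] w 0
```

```bash
python3 -m crank '[[[0,-0.1,0.1,0.5,0.3,0],[0,0,0,0,0,0]]]'; python3 st.py;python3 - <<'E'
from h import *
dbar('side')
E
```

```text
clock: 11.92
eef_pos: [440.8, -273.3, 6.8]
tool_rot: [-3.137, -0.004, 0.853]
force: [1.6, -1.8, -0.9]
width: -0.4
t 11.92 bay xy [-103.8  132.2] z 6.8 yaw-rel 0.372 F [ 1.6 -1.8 -0.9] w 0
side n [np.int32(1154)] ctr [-53.6   9.4] phi 0.41 size [ 40.8 221.3] R [ -9.7 -91.4] L [-97.4 110.3]
```

```bash
python3 -m crank '[[[-0.7,-0.1,0,0,0,0],[-0.6,0,0,0,0,0],[0,0,0,0,0,0],[0,0.8,0,0,0,0],[0,0.8,0,0,0,0],[0,0,0,0,0,0]]]'; python3 st.py;python3 - <<'E'
from h import *
dbar('side')
E
```

```text
clock: 12.47
eef_pos: [452.7, -324.7, 6.6]
tool_rot: [3.138, -0.003, 0.862]
force: [0.5, -0.5, 0.0]
width: 0.2
t 12.47 bay xy [-117.    81.2] z 6.6 yaw-rel 0.381 F [ 0.5 -0.5  0. ] w 0
side n [np.int32(995)] ctr [-49.2  -2.9] phi 0.403 size [ 38.8 191.5] R [  -6.  -104.1] L [-92.3  98.3]
```

```bash
python3 -m crank '[[[0.22,0,0,0,0,0],[0.22,0,0,0,0,0],[0.22,0,0,0,0,0],[0.22,0,0,0,0,0],[0.22,0,0,0,0,0],[0,0,0,0,0,0]]]'; python3 st.py;python3 - <<'E'
from h import *
dbar('side')
E
```

```text
clock: 13.02
eef_pos: [474.3, -288.4, 6.5]
tool_rot: [3.141, -0.001, 0.871]
force: [0.3, 0.3, -0.0]
width: -0.2
t 13.02 bay xy [-81.1 103.3] z 6.5 yaw-rel 0.39 F [ 0.3  0.3 -0. ] w 0
side n [np.int32(833), np.int32(89)] ctr [-40.9   7.2] phi 0.139 size [ 32.2 198.2] R [ -25.6 -101.7] L [-56.1 116.2]
```

```bash
python3 -m crank '[[[-0.6,0,0,0,0,0],[-0.8,0,0,0,0,0],[-0.5,0,-0.8,0,0,0],[-0.5,-0.7,-0.8,0,0,0],[0,-0.7,-0.8,0,0,0],[0,0,0,0,0,0]]]'; python3 st.py;python3 - <<'E'
from h import *
dbar('side');p,q=dbar('top')
p=shot('side');cv2.imwrite('pics/f.png',np.hstack([cv2.resize(p['color'][180:310,270:460],(400,274))[:,:,::-1],cv2.resize(shot('top')['color'][90:250,200:400],(400,320))[:274,:,::-1]]))
E
```

```text
clock: 13.57
eef_pos: [392.3, -316.5, 78.6]
tool_rot: [-3.138, -0.002, 0.872]
force: [-0.0, 0.4, 0.1]
width: 0.1
t 13.57 bay xy [-166.8  116.3] z 78.6 yaw-rel 0.391 F [-0.   0.4  0.1] w 0
side n [np.int32(951), np.int32(82)] ctr [-42.2  17.8] phi 0.144 size [ 33.5 221.2] R [-26.4 -91. ] L [-58.  126.7]
top n [np.int32(773)] ctr [-34.8 -37.3] phi 0.138 size [ 31.  100.8] R [ -19.7 -146.3] L [-49.9  71.7]
```

View pics/f.png

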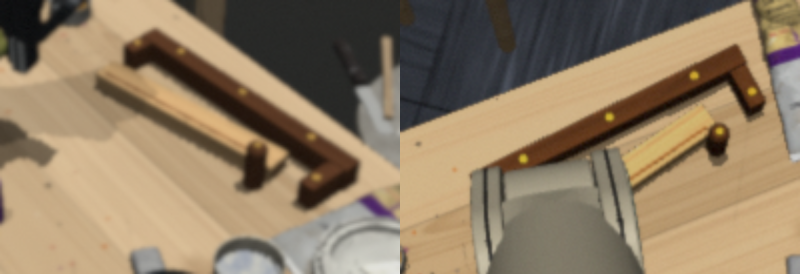

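```bash
python3 -m crank '[[[0,-0.5,0,0,0,0.8],[0,-0.5,0,0,0,0.8],[0,0,0,0,0,0.75],[0.9,0,0,0,0,0],[0.9,0,0,0,0,0],[0.9,0,0,0,0,0],[0.8,0,0,0,0,0],[0,0,0,0,0,0]]]'; python3 st.py
```

```text
clock: 14.43
eef_pos: [464.8, -233.0, 67.1]
tool_rot: [-3.129, -0.004, 0.611]
force: [1.1, 0.7, 1.3]
width: -0.2
t 14.43 bay xy [-63.9 156.8] z 67.1 yaw-rel 0.13 F [1.1 0.7 1.3] w 0
```

```bash
python3 -m crank '[[[0,0,0.8,0,0,0],[0,0,0.7,0,0,0],[0,0,0.4,0,0,0],[0,0,0,0,0,0]]]'; python3 st.py
```

```text
clock: 14.77
eef_pos: [469.7, -229.2, 4.8]
tool_rot: [-3.128, -0.007, 0.619]
force: [-0.4, -0.3, 0.3]
width: -0.1
t 14.77 bay xy [-57.8 157.9] z 4.8 yaw-rel 0.138 F [-0.4 -0.3  0.3] w 0
```

```bash
python3 -m crank '[[[0,0.2,-0.08,0,0,0],[0,0.2,0,0,0,0],[0,0.2,0,0,0,0],[0,0.2,0,0,0,0],[0,0.2,0,0,0,0],[0,0.2,0,0,0,0],[0,0,0,0,0,0]]]'; python3 st.py
python3 - <<'E'
from h import *
dbar('side')
E
```

```text
clock: 15.35
eef_pos: [493.2, -262.7, 7.3]
tool_rot: [-3.128, -0.007, 0.617]
force: [1.1, 0.1, -0.3]
width: -0.2
t 15.35 bay xy [-52.4 117.4] z 7.3 yaw-rel 0.136 F [ 1.1  0.1 -0.3] w 0
side n [np.int32(834), np.int32(255)] ctr [-38.6  -6.9] phi 0.14 size [ 34.  222.8] R [ -23.3 -115.9] L [-53.9 102. ]
```

```bash
python3 -m crank '[[[0,-0.35,0,0,0,0],[0,0,0,0,0,0],[-0.8,0,0,0,0,0],[-0.8,0,0,0,0,0],[0,0,0,0,0,0],[0,0.8,0,0,0,0.7],[0,0.8,0,0,0,0.6],[0,0,0,0,0,0]]]'; python3 st.py
python3 - <<'E'
from h import *
dbar('side')
E
```

```text
clock: 16.07
eef_pos: [472.0, -317.8, 8.1]
tool_rot: [-3.125, -0.005, 0.484]
force: [0.3, -0.2, -0.8]
width: -0.0
t 16.07 bay xy [-96.7  78.4] z 8.1 yaw-rel 0.003 F [ 0.3 -0.2 -0.8] w 0
side n [np.int32(735), np.int32(250)] ctr [-37.8 -17.8] phi 0.133 size [ 34.9 201.5] R [ -23.3 -126.9] L [-52.4  91.2]
```

```bash
python3 -m crank '[[[0.25,0,0,0,0,0],[0.25,0,0,0,0,0],[0.25,0,0,0,0,0],[0.25,0,0,0,0,0],[0.25,0,0,0,0,0],[0.2,0,0,0,0,0],[0.2,0,0,0,0,0],[0,0,0,0,0,0]]]'; python3 st.py
python3 - <<'E'
from h import *
dbar('side')
E
```

```text
clock: 16.78
eef_pos: [517.0, -283.7, 8.0]
tool_rot: [-3.119, -0.001, 0.497]
force: [-1.8, -1.6, 1.0]
width: 0.0
t 16.78 bay xy [-41.   87.7] z 8.0 yaw-rel 0.016 F [-1.8 -1.6  1. ] w 0
side n [np.int32(774), np.int32(256)] ctr [-18.8 -13. ] phi -0.065 size [ 41.8 209.3] R [ -26.  -122.8] L [-11.6  96.8]
```

```bash
python3 -m crank '[[[-0.5,0,0,0,0,0],[-0.6,0,0,0,0,0],[0,0.9,0,0,0,0],[0,0.9,0,0,0,0],[0,0.9,0,0,0,0],[0,0.9,0,0,0,0],[0,0,0,0,0,0]]]'; python3 st.py
python3 - <<'E'
from h import *
dbar('side')
E
```

```text
clock: 17.42
eef_pos: [527.1, -401.3, 4.0]
tool_rot: [-3.113, 0.004, 0.497]
force: [-0.7, -0.6, 1.1]
width: -0.0
t 17.42 bay xy [-86.5 -21.2] z 4.0 yaw-rel 0.016 F [-0.7 -0.6  1.1] w 0
side n [np.int32(419)] ctr [-26.6 -73.7] phi -0.122 size [33.7 88.4] R [ -39.9 -182.9] L [-13.2  35.4]
```

```bash
python3 -m crank '[[[0,0.5,-0.13,0.2,0,0],[0,0,0,0,0,0],[0.25,0,0,0,0,0],[0.25,0,0,0,0,0],[0.25,0,0,0,0,0],[0.25,0,0,0,0,0],[0.25,0,0,0,0,0],[0.2,0,0,0,0,0],[0,0,0,0,0,0]]]'; python3 st.py
```

```text
clock: 18.22
eef_pos: [566.1, -385.6, 5.6]
tool_rot: [-3.081, 0.009, 0.5]
force: [-1.5, -1.0, 0.4]
width: 0.1
t 18.22 bay xy [-44.7 -25.3] z 5.6 yaw-rel 0.019 F [-1.5 -1.   0.4] w 0
```

```bash
python3 -m crank '[[[0.2,0,0,-0.5,0,0],[0.15,0,0,0,0,0],[0.15,0,0,0,0,0],[0,0,0,0,0,0]]]'; python3 st.py
python3 - <<'E'
from h import *
dbar('side')
E
```

```text
clock: 18.55
eef_pos: [570.3, -385.5, 4.6]
tool_rot: [-3.136, 0.031, 0.498]
force: [1.0, -0.7, -0.1]
width: -0.1
t 18.55 bay xy [-40.9 -27.2] z 4.6 yaw-rel 0.017 F [ 1.  -0.7 -0.1] w 0
side n [np.int32(319), np.int32(518)] ctr [-15.6  -6.8] phi 0.001 size [ 39.5 219.7] R [ -15.5 -116.8] L [-15.7 103.2]
```

```bash
python3 -m crank '[[[0.15,0,-0.05,0,0.3,0],[0.15,0,0,0,0,0],[0.15,0,0,0,0,0]]]'; python3 st.py; python3 -m crank '[[[-0.5,0,0,0,0,0],[0,-0.8,0,0,0,0],[0,-0.8,0,0,0,0],[0,-0.8,0,0,0,0],[0,0,0,0,0,0],[0.2,0,0,0,0,0],[0.2,0,0,0,0,0],[0.2,0,0,0,0,0],[0.15,0,0,0,0,0],[0.15,0,0,0,0,0]]]'; python3 st.py
```

```text
clock: 18.85
eef_pos: [571.7, -385.9, 4.0]
tool_rot: [-3.133, 0.019, 0.493]
force: [-9.2, -3.3, 7.0]
width: -0.2
t 18.85 bay xy [-39.8 -28.2] z 4.0 yaw-rel 0.012 F [-9.2 -3.3  7. ] w 0
clock: 19.68
eef_pos: [537.8, -321.0, 4.0]
tool_rot: [-3.129, 0.032, 0.484]
force: [-9.2, -1.9, 5.8]
width: -0.2
t 19.68 bay xy [-39.9  45. ] z 4.0 yaw-rel 0.003 F [-9.2 -1.9  5.8] w 0
```

Both presses stopped at the same x (-39.9) with the force rising, which means the bar is seated on the rail. I retreat clear and check.

```bash
python3 -m crank '[[[-0.6,0,0,0,0,0],[-0.8,0,0,0,0,0],[-0.8,0,-0.8,0,0,0],[-0.8,0,-1,0,0,0],[-1,0,-1,0,0,0],[-1,0,-1,0,0,0],[-1,0.5,-1,0,0,0],[-1,0.8,0,0,0,0],[-1,0.8,0,0,0,0],[-0.8,0.8,0,0,0,0],[0,0.8,0,0,0,0],[0,0,0,0,0,0]]]'; python3 st.py
python3 - <<'E'
from h import *
dbar('side');dbar('top')
a=shot('side');b=shot('top')
for p in(a,b):
    for q in['sanding_block','putty_rubber','dipper','dipper_big','jar_square']:
        r=ctrl.search_frame(q,p)
        if r: e=r[0]['extent'];print(q,round(r[0]['conf'],2),np.round(e))
cv2.imwrite('pics/g.png',np.hstack([a['color'][120:400,200:520],b['color'][90:370,150:470]])[:,:,::-1])
E
```

```text
clock: 20.68
eef_pos: [368.2, -553.9, 159.7]
tool_rot: [3.141, 0.019, 0.485]
force: [0.6, -0.2, 0.5]
width: -0.3
t 20.68 bay xy [-298.  -83.] z 159.7 yaw-rel 0.004 F [ 0.6 -0.2  0.5] w 0
side n [np.int32(1274)] ctr [-13.1  -0.8] phi 0.005 size [ 35.4 230.2] R [ -12.6 -110.8] L [-13.7 109.2]
top n [np.int32(1904)] ctr [-14.4  -1.8] phi -0.002 size [ 32.5 219.7] R [ -14.6 -111.8] L [-14.2 108.2]
sanding_block 0.81 [237. 257.  30.  28.]
putty_rubber 0.46 [390. 259.  12.  26.]
dipper 0.56 [310. 183.  11.  16.]
dipper_big 0.86 [388. 312.  38.  41.]
jar_square 0.84 [350. 353.  67.  89.]
sanding_block 0.6 [310. 316.  44.  39.]
putty_rubber 0.75 [402. 223.  19.  12.]
dipper 0.56 [189. 218.  33.  31.]
dipper_big 0.87 [423. 185.  41.  32.]
jar_square 0.55 [310. 316.  43.  41.]
```

View pics/g.png

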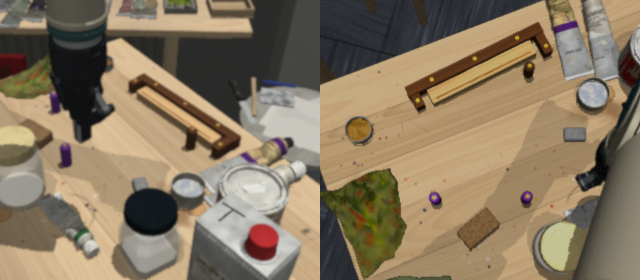

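The top view shows the bar flat against the rail between the end blocks and behind the post at (529,70). Centre x is -14.4 mm against the ideal -15, and the angle is about 0. The bystanders stand where they were and the arm is clear, so I hand in.

```bash
python3 -c "
from cell import ctrl
print(ctrl.finish_job())"
```

```text
the job is handed in; nothing more can be done
None
```

The bar lies in the bay against the back rail and behind the dark brown post. I pushed it there with the shut fingertips, without gripping or lifting. The right end was turned and slid in behind the post first. Then the left end was pushed round, and I pressed the bar home at two places on its front face.

**Bar position:** the top camera put the bar's centre 14.4 mm from the rail face (15 mm would be exact), at an angle of about 0, with its ends at y ≈ -112 and +108 mm, inside the ±122 mm blocks. The side camera agreed on angle and position to within about 1.5 mm. It overread the bar's outline (35 x 230 mm), probably because it also caught some of the rail or end blocks.

**Seating:** both presses stopped with the tool about 40 mm in front of the rail, at about 10 N, as expected with the bar seated.

**Upward force:** during the insertion the wrist showed about 20 N upward. The tool had tilted by about 6° and pressed on the bar's end. I backed off, levelled the tool and carried on.

**Bystanders:** the sanding block, eraser and both tins showed within about 2 pixels of their first places in the top view. The detector got two of them wrong in the last pictures: it labelled the post as the eraser (side) and the sanding block as the jar (top). The jar was right in the side view, and the picture showed all of them in place.

The job was handed in at about 21 s, with the robot touching nothing.

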